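Put the ear defenders back on their stand after a sonicator run

TASK

The sonicator run is over: put away the yellow ear defenders that were left lying on their side on the bench. First stand them upright on both ear cups on the bench top and let go; then take them again from above by the padded crown of the headband, bring the crown over the upturned lip of the empty white stand's arm, and hang them there with the whole pad behind the lip, resting flat and about centred on the arm, the headband square across it. Do not drop them, and leave the blue pair on its stand and the other things on the bench where they are.

Things in the scene. Friction and masses are not known exactly. Their poses are not given: they have to be found in the camera images.
- muffs: Yellow ear defenders, rigid, 0.24 kg. Own frame as they stand upright: origin midway between the undersides of the cups; x cup to cup, y along the headband's width, z up to the crown; overall 150 x 70 x 168, centre of mass near z 55. Alike left and right, front and back. Start: lying on their side, own y straight up, origin 35 above the bench, own z level, roughly away from the robot (within 0.45 rad).
- muffs_cup_a (a point): middle of the yellow pair's +x cup (own x 55, y 0, z 44). A cup is a rounded block 40 thick along x (|x| 35 to 75: black cushion inside, yellow shell outside, flat faces, can be gripped across), 70 wide along y, 88 high (z 0 to 88) with a flat underside it stands on; 70 lies free between the two cushions.
- muffs_cup_b (a point): middle of the -x cup (own x -55, y 0, z 44), same size. From each cup a steel band, 20 wide and 5 thick, rises at |x| 64 (adjuster block 26 wide, 12 thick, to z 108) to z 135 and bends in to the crown. Stood on the cups within about 10 degrees of upright and let go, the pair rights itself.
- muffs_crown (a point): middle of the yellow pair's crown pad (own x 0, y 0, z 159): a grey rubber block 56 long along x, 32 wide along y (grip across this width), 18 thick, z 150 to 168
- muffs_seat (a point): middle of the underside of the yellow pair's crown pad (own x 0, y 0, z 150), the flat face that rests on the arm
- empty_stand: The empty one of two like white steel stands, fixed. Origin on the bench under the middle of the arm; own z up, own x level along the arm from its free end to the post (roughly away from the robot, within 0.35 rad). Base plate x -72 to 92, y -75 to 75, 10 thick. Post x 61 to 79, 24 wide, ends under the arm. Arm: flat level bar x -65 to 79, 24 wide, 10 thick, top 205 above the bench.
- empty_stand_saddle (a point): on top of the empty stand's arm, middle of its resting place (own x 0, y 0, z 205 of the stand); axes as the stand's. The upturned lip at the arm's free end stands at x -66 to -60, 24 wide, 14 higher than the arm's top; nothing else rises above the arm. A hung pair's cups pass either side of the arm, 55 above the bench.
- blue_stand: the other stand, alike in size and axes, carrying the blue pair
- blue_stand_saddle (a point): on top of that stand's arm (x 0, y 0, z 205 of the stand)
- blue_muffs: blue-shelled ear defenders of the same make and frame, hanging on the other stand; loose, not to be disturbed
- blue_muffs_seat (a point): middle of the underside of the blue pair's crown pad
- culture_jar: culture jar, 72 diameter, 103 high, black cap; origin under its centre; leave alone
- petri_stack: stack of petri dishes, 93 diameter, 60 high; origin under its centre; leave alone
- wipes_tub: white and blue tub of wipes, 86 diameter, 136 high; origin under its centre; leave alone
- tube_rack: orange tube rack, 90 by 200, 104 high with its tubes; origin under its centre, own y along its length; leave alone
- timer: white bench timer lying flat, 62 by 68, 16 high; origin under its centre; leave alone
Things that resemble listed ones, but are neither listed nor needed, are in the scene too. Leave any red look-alike of the muffs alone.

How it is judged (in metres and radians):
On the way, in this order (a step that is already met when the one before it is completed fails the run):
1. the yellow ear defenders stand upright on both cups on the bench, let go and still (angle between muffs's own z axis and vertical below 0.1 rad and height (world z) of muffs below 0.006 m and contact force between the fingers and muffs below 0.1 N and linear speed of muffs below 0.03 m/s), for 0.2 s.
2. they are held by the crown of the headband, upright and clear of the bench (distance between the grasp point and muffs_crown below 0.045 m and contact force between the fingers and muffs above 1 N and height (world z) of muffs above 0.03 m and angle between muffs's own z axis and vertical below 0.35 rad), for 0.2 s.
At the end, for the whole second after the job is handed in: Yellow pair hangs at rest on the empty stand, let go: crown pad wholly behind the lip (-45 to +55 mm from the saddle along the arm), within 20 mm of its middle line, underside within 6 mm of its top, upright within 0.15 rad, square across within 0.35 rad. Blue pair still on its stand (x of muffs_seat in the frame of empty_stand_saddle between -0.045 and 0.055 m and y of muffs_seat in the frame of empty_stand_saddle between -0.02 and 0.02 m and z of muffs_seat in the frame of empty_stand_saddle between -0.006 and 0.006 m and angle between muffs's own z axis and vertical below 0.15 rad and angle between the y axis of muffs and the x axis of empty_stand, either way round below 0.35 rad and contact force between muffs and empty_stand above 0.8 N and linear speed of muffs below 0.03 m/s and angular speed of muffs below 0.3 rad/s and distance between blue_muffs_seat and blue_stand_saddle below 0.04 m); the robot touches nothing.
It fails at once if the yellow ear defenders are dropped (falling free, faster than from about 12 mm) (contact force between the fingers and muffs below 0.05 N and linear speed of muffs above 0.5 m/s).
It fails at once if the blue pair is disturbed (moved more than 30 mm) (distance of blue_muffs from where it was at the start of the episode above 0.03 m).
It fails at once if the culture jar, petri dishes, wipes tub, tube rack or timer is pushed (moved more than 30 mm) or tipped (distance of any of culture_jar, petri_stack, wipes_tub, tube_rack, timer from where it was at the start of the episode above 0.03 m or angle between any of culture_jar, petri_stack, wipes_tub, tube_rack, timer's own z axis and vertical above 0.3 rad).
It also fails if it takes over 64 s, if anything falls off the work surface, if the arm or the gripper's body presses on something with over 40 N, if the wrist force passes 120 N, or if a joint passes its speed limit or range.

ROBOT

A 6-joint arm with a two-finger parallel gripper is mounted at the origin on the work surface. World frame = base frame: x ahead of the robot, y to its left, z up, the work surface at z = 0. Lengths are in m, angles in degrees, forces in N, time in s.
With the tool pointing down it reaches from about 0.425 to 0.95 m from the base axis. Payload 3.5 kg.
Tool frame: the origin (TCP) lies at the very end of the fingers, on their centre line; the grasp point (between the pads) lies 19 mm behind it; x points along the fingers, y is the direction in which the jaws open and shut, and the axes are right-handed (so a half turn about x gives the same grasp; the last joint's range is limited). The gripper opens to 85 mm and grips with 20 to 120 N. Pads are 22 mm wide; open, the fingers measure 114 mm over their backs; the gripper's body (76 mm by 85 mm) begins 54 mm behind the grasp point. The pads swing forward as they close: fully open they stand 13 mm farther back than shut.
Start: joints at [56.093, 16.404, 90.338, -0, 73.258, -8.594], TCP at [0.289, 0.61, 0.231] pointing down, gripper open.
Joint ranges: [-158.93, 158.93], [-51.34, 127.21], [12.03, 142.37], [-87.48, 267.48], [13.55, 161.25], [-162.69, 162.69]. Speed limits (degrees/s): [159.86, 159.86, 180, 180, 180, 180].

INTERFACE

Orientations are given as a 3x3 rotation matrix whose columns are the frame's x, y, z axes.
In Python, from rig import env gives the robot as it stands. The module is installed in compiled form; this text tells all that it offers.
- The arm moves only by the shell command python3 -m crank 'ROWS' [FORCE]. ROWS is JSON, a list that holds one entry, the list of rows, each a list of 7 numbers: the shift along the world's x, y, z as a fraction of full scale, then the turn, a rotation vector about the world's x, y, z as a fraction of full scale, then the opening, from 0 (shut) to 1 (fully open). A call has 1 to 5 rows; each row shifts and turns the commanded pose from where the row before left it; what a row does not reach is not made up. Full scale, the value 1, is 0.04 m for a shift and 5 degrees for a turn. A row lasts 1/10 s, in which the tool goes at most 50 mm and 8.59 degrees, less where a joint would pass 70% of its speed; a pose out of reach is approached as far as the arm can. A call with a number of a shift or a turn outside -1 to 1 is refused whole. A call with a gripper value outside its range is refused whole. The fingers move at their own pace and stop on an object; FORCE is the grip in N (left out, the last holds). Time passes only in rows, so rows that do not move let the fingers close. It gives the time, the measured TCP pose, the force and the opening at its end, in the units of the state.
- env.get_obs(): the state, without advancing time (a new reading comes with each control period).
- env.snapshot(name): name is "side" or "top" or "wrist"; returns a dict with "frame" (480x640x3 uint8, red, green, blue), "range_z" (480x640 float32, m along the optical axis (not along the pixel's ray), 0 where there is no reading), "K" (3x3 intrinsics, pixels), "R" (3x3) and "t" (3): a world point X has camera coordinates R X + t. Camera axes: x right, y down, z forward; pixel columns grow to the right and rows downward; lengths in m; the calibration is good to about 2 mm. A picture is of the moment at which its call begins.
- env.close_job(): hands the job in, once; it reports no verdict.
The state is a dict: "time": time; "joint_pos": joint angles; "qvel": joint speeds; "tau": joint torques, N m; "eef_pos": TCP position; "orientation": TCP orientation; "contact_force": force on the tool from outside, world axes, zero at the start; "torque": the same for the moment, N m; "gripper_width": finger opening in m.
Only numpy, scipy, OpenCV 4.12 (cv2) and the standard library are available. Lean on these libraries where they do the work, as an engineer would, in place of code of your own. Each camera call takes 0.05 s, during which the arm holds its last target. There are 200 camera calls.

## Working session

There is one attempt and no reset: what is moved stays moved. The work goes in short steps, Python scripts to look and compute and a shell command to move; the robot and the scene stay as the last step left them, time stands still between calls to the robot, and variables do not carry over. Pictures are saved under pics/ and viewed, about 8 in all and at most 12, crops included, and the job is handed in when it is done.

```bash
mkdir -p pics; cat > h.py <<'E'
from rig import env
import numpy as np, cv2
def snap(n,tag):
    s=env.snapshot(n); np.savez(f'pics/{tag}.npz',**s)
    cv2.imwrite(f'pics/{tag}.png',s['frame'][:,:,::-1]); return s
def cloud(s):
    z=s['range_z'].astype(float); v,u=np.mgrid[:480,:640]
    K=s['K']; c=np.stack([(u-K[0,2])/K[0,0]*z,(v-K[1,2])/K[1,1]*z,z],-1)
    P=(c-s['t'])@s['R']; P[z==0]=np.nan; return P
E
python3 - <<'E'
from h import *
o=env.get_obs(); print(o['eef_pos'],o['orientation'],o['gripper_width'],o['time'])
for n in('top','side'):
    s=snap(n,n+'0'); print(n,-s['R'].T@s['t'],s['R'][2],s['K'][0,0])
E
```

```text
[0.2882127  0.60963022 0.22991254] [[-1.33030844e-03  4.27573889e-01  9.03979424e-01]
 [-1.99206673e-03  9.03977297e-01 -4.27575815e-01]
 [-9.99997131e-01 -2.36959505e-03 -3.50812913e-04]] 0.08518024517879101 0.0
top [ 0.44283001 -0.06093029  1.27479221] [ 0.07071487  0.01633064 -0.99736288] 521.354208182307
side [ 0.38985351 -0.82856207  0.96799054] [ 0.11090246  0.68454414 -0.72048592] 507.2432755804865
```

View pics/top0.png

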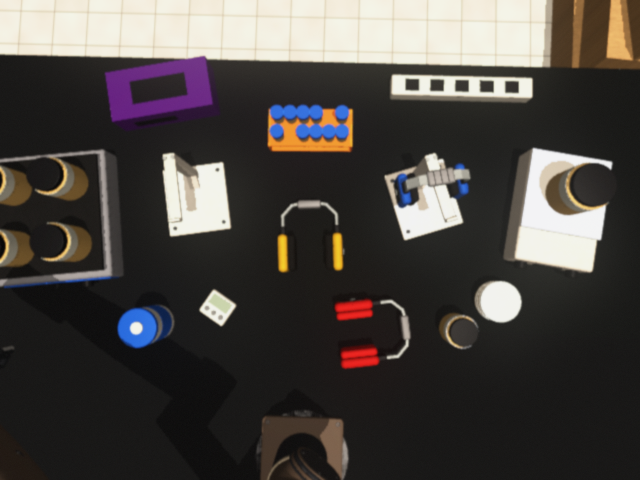

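View pics/side0.png

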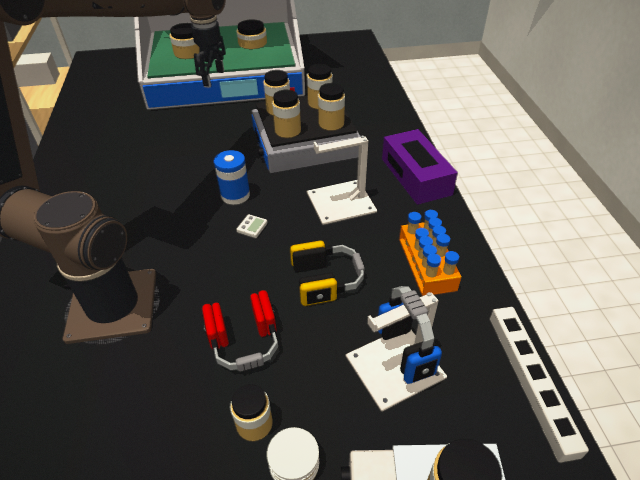

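The top view shows the yellow pair at (310,240) with its crown at (309,204), and the empty stand at (195,195) with its arm near (172,190). The side view shows the same pair at (330,272), and the arm from (318,147) to (365,140). Next I'll measure both.

```bash
python3 - <<'E'
from h import *
for n in('top','side'):
    s=dict(np.load(f'pics/{n}0.npz')); P=cloud(s); f=s['frame']
    h=cv2.cvtColor(f,cv2.COLOR_RGB2HSV)
    ok=np.isfinite(P[...,0])
    yel=(h[...,0]>18)&(h[...,0]<32)&(h[...,1]>180)&(h[...,2]>100)&ok&(abs(P[...,1])<.2)&(P[...,0]<.75)&(P[...,2]<.12)
    nn,l,st,c=cv2.connectedComponentsWithStats(yel.astype(np.uint8))
    print(n)
    for i in range(1,nn):
        if st[i,4]>60:
            p=P[l==i]; t=p[p[:,2]>np.percentile(p[:,2],95)-.008]
            r=cv2.minAreaRect((t[:,:2]*1000).astype(np.float32)); print('cup',c[i],len(t),np.median(t,0),r)
    # band/crown: objects above bench near
    m=ok&(P[...,2]>.012)&(P[...,2]<.09)&(P[...,1]>-.16)&(P[...,1]<.1)&(P[...,0]>.4)&(P[...,0]<.66)
    if n=='top':
        m[:, :270]=0; m[:,350:]=0; m[275:]=0
        g=m&(h[...,1]<60)&(P[...,0]>.57); p=P[g]; print('band',len(p),p.min(0),p.max(0),np.percentile(p[:,2],[5,50,95]))
        p=P[m];t=p[p[:,2]>.055]; print('all',p.min(0),p.max(0), cv2.minAreaRect((t[:,:2]*1000).astype(np.float32)))
    for nm,sg in(('arm',1),('blue',-1)):
        a=ok&(P[...,2]>.195)&(P[...,2]<.235)&(sg*P[...,1]>.1)&(sg*P[...,1]<.5)&(P[...,0]>.4)&(P[...,0]<.85)&(h[...,1]<60)&(f[...,0]>130)
        nn,l,st,c=cv2.connectedComponentsWithStats(a.astype(np.uint8))
        for i in range(1,nn):
            if st[i,4]>60:
                p=P[l==i]; print(nm,c[i],len(p),np.percentile(p[:,2],[2,20,50,90,99]),cv2.minAreaRect((p[:,:2]*1000).astype(np.float32)),p.min(0),p.max(0))
E
```

```text
top
cup [337.228739   251.51612903] 277 [ 0.48785023 -0.06889661  0.06826304] ((488.85699462890625, -69.75562286376953), (85.57188415527344, 20.851911544799805), 1.5841106176376343)
cup [282.42016807 253.03641457] 284 [0.48383132 0.0579782  0.06846169] ((481.9318542480469, 57.8759765625), (83.65950775146484, 21.23141860961914), 1.6414049863815308)
band 322 [ 0.57028994 -0.06414854  0.02222658] [0.61043407 0.0643591  0.05660449] [0.02949787 0.04724161 0.05282297]
all [ 0.43773515 -0.08344564  0.0148413 ] [0.61043407 0.07252251 0.07598947] ((519.27001953125, -2.6941452026367188), (154.9716033935547, 153.53121948242188), 3.6491599082946777)
arm [172.21878716 188.23900119] 841 [0.19881259 0.20298269 0.20491409 0.20827763 0.21972926] ((606.7872314453125, 279.26873779296875), (145.2396240234375, 25.250337600708008), 9.24877643585205) [0.53386439 0.25580219 0.19585979] [0.67874697 0.30315162 0.22154851]
blue [439.47486872 184.4096024 ] 1333 [0.19774213 0.20350917 0.20801953 0.22300784 0.22583796] ((622.6778564453125, -272.74853515625), (119.31729125976562, 118.83794403076172), 65.4950866699
[... 544 characters left out ...]
5312, 277.9215087890625), (146.94459533691406, 33.0660400390625), 10.623592376708984) [0.5344496  0.2515117  0.19512921] [0.67999224 0.29771472 0.22056983]
blue [419.67297297 307.65405405] 740 [0.19727557 0.20479368 0.21536831 0.22341346 0.22533345] ((659.7857666015625, -271.83673095703125), (67.45198822021484, 122.81432342529297), 14.98708724975586) [ 0.62345785 -0.33876209  0.19510684] [ 0.69287216 -0.2179925   0.22568739]
blue [387.52417795 317.7040619 ] 517 [0.19887528 0.20328832 0.20463294 0.21222332 0.21997155] ((590.8010864257812, -290.3983154296875), (80.74610900878906, 24.830703735351562), 18.98074722290039) [ 0.55021862 -0.31430306  0.19564705] [ 0.6297622  -0.26724821  0.22108792]
```

Geometry so far:
- The muffs' own z has a yaw of about 2.3°, and the crown is near (0.600, 0.000). Cup tops measure 0.068 against an expected 0.070.
- The saddle is near (0.600, 0.2785, 0.205), with arm yaw about 9.5°.

I'll move above the muffs and record joint/pose pairs on the way, so I can fit the arm kinematics for the re-orientation.

```bash
python3 -m crank '[[[0,0,1,0,0,0.92,1],[0,0,1,0,0,0.92,1],[0,0,1,0,0,0.92,1],[0.4,-1,0,0,0,0.92,1],[0.4,-1,0,0,0,0.92,1]]]'
python3 -c "from rig import env;o=env.get_obs();print(list(o['joint_pos']),list(o['eef_pos']))"
python3 -m crank '[[[0.4,-1,0,0,0,0.92,1],[0.4,-1,0,0,0,0,1],[0.4,-1,0,0,0,0,1],[0.4,-1,0,0,0,0,1],[0.4,-1,0,0,0,0,1]]]' >/dev/null
python3 -m crank '[[[0.4,-1,0,0,0,0,1],[0.4,-1,0,0,0,0,1],[0.4,-1,0,0,0,0,1],[0.4,-1,0,0,0,0,1],[0.4,-1,0,0,0,0,1]]]' >/dev/null
python3 -m crank '[[[0.4,-1,0,0,0,0,1],[0.4,-0.8,0,0,0,0,1],[0.5,0,-1,0,1,0,1],[0.5,0,-1,0,1,0,1],[0,0,0,0,0,0,1]]]'
python3 -c "from rig import env;o=env.get_obs();print(list(o['joint_pos']),list(o['eef_pos']),o['orientation'],o['time'],o['contact_force'])"
```

```text
time: 0.6
eef_pos: [0.3207, 0.5302, 0.353]
orientation: [[0.002, 0.035, 0.999], [0.002, 0.999, -0.035], [-1.0, 0.002, 0.002]]
contact_force: [1.5, -0.2, -0.1]
gripper_width: 0.0854
[np.float64(49.46490073004928), np.float64(5.595129038549378), np.float64(90.25671903372832), np.float64(-0.01272093677561076), np.float64(83.9660255146678), np.float64(-38.54399982303019)] [np.float64(0.3207146252474639), np.float64(0.5302097837863053), np.float64(0.35302790617725965)]
time: 2.1
eef_pos: [0.5511, 0.0574, 0.258]
orientation: [[-0.196, -0.037, 0.98], [0.002, 0.999, 0.039], [-0.981, 0.009, -0.196]]
contact_force: [-1.5, -0.4, -2.4]
gripper_width: 0.0856
[np.float64(-4.217716648875506), np.float64(6.448052302575445), np.float64(99.59971670420558), np.float64(-0.722740039025086), np.float64(85.24637998691166), np.float64(-96.28612249474332)] [np.float64(0.5511401530100293), np.float64(0.05738712673509084), np.float64(0.25798599330884575)] [[-0.19621827 -0.03744866  0.97984488]
 [ 0.00186576  0.99925439  0.03856409]
 [-0.98055847  0.00939514 -0.19600209]] 2.1 [-1.45741756 -0.40950554 -2.43836388]
```

```bash
python3 -m crank '[[[0.08,0,-0.5,-0.04,0.96,0,1],[0.08,0,-0.5,-0.04,0.96,0,1],[0.08,0,-0.5,-0.04,0.96,0,1],[0,0,0,0,0,0,1]]]'
python3 -c "from rig import env;o=env.get_obs();print(list(o['joint_pos']),list(o['eef_pos']))"
python3 -m crank '[[[0.08,0,-0.5,-0.04,0.96,0,1],[0.08,0,-0.5,-0.04,0.96,0,1],[0.08,-0.1,-0.5,-0.04,0.96,0,1],[0.08,0,-0.5,-0.04,0.96,0,1],[0,0,0,0,0,0,1]]]'
python3 - <<'E'
from h import *
o=env.get_obs();print(list(o['joint_pos']),list(o['eef_pos']));print(o['orientation'])
s=snap('wrist','wrist1'); print(-s['R'].T@s['t'])
E
```

```text
time: 2.5
eef_pos: [0.561, 0.0584, 0.2078]
orientation: [[-0.419, -0.038, 0.907], [-0.01, 0.999, 0.037], [-0.908, 0.007, -0.419]]
contact_force: [-0.4, 0.5, -0.6]
gripper_width: 0.0856
[np.float64(-3.4644309382546337), np.float64(17.76464237432513), np.float64(93.6381839183196), np.float64(-2.0103550733933635), np.float64(93.31040489105885), np.float64(-95.3947123316208)] [np.float64(0.5610464720841745), np.float64(0.05837238075186772), np.float64(0.2077547772890209)]
time: 3.0
eef_pos: [0.5736, 0.0543, 0.1281]
orientation: [[-0.693, -0.036, 0.72], [-0.021, 0.999, 0.029], [-0.72, 0.005, -0.694]]
contact_force: [-0.5, -0.1, -0.5]
gripper_width: 0.0854
[np.float64(-3.180245407686922), np.float64(34.68172075650042), np.float64(84.47999049575887), np.float64(-3.5320509226040815), np.float64(104.6321462038491), np.float64(-94.87580006678677)] [np.float64(0.5735583463376484), np.float64(0.054303707667559355), np.float64(0.12808250340322452)]
[[-0.69341272 -0.03589845  0.71964581]
 [-0.02117279  0.999342    0.02944968]
 [-0.72022948  0.00518387 -0.69371653]]
[0.61180779 0.05511804 0.28871534]
```

View pics/wrist1.png

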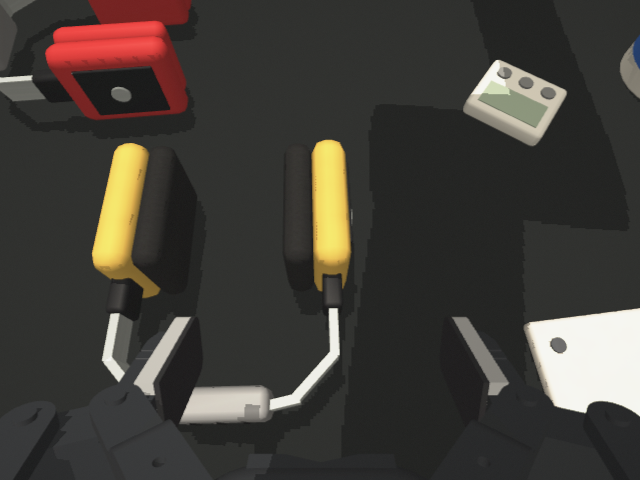

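The wrist view shows cup a centred near (318,215), between the fingers at columns 190 and 455. Its band is clear below it. Next, cup geometry from this view, and the kinematic fit.

```bash
cat > kin.py <<'E'
import numpy as np
from scipy.optimize import least_squares
from scipy.spatial.transform import Rotation as Ro
D=[([56.093,16.404,90.338,0,73.258,-8.594],[.2882,.6096,.2299]),
([49.4649,5.5951,90.2567,-.0127,83.966,-38.544],[.32071,.53021,.35303]),
([-4.2177,6.4481,99.5997,-.7227,85.2464,-96.2861],[.55114,.05739,.25799]),
([-3.4644,17.7646,93.6381,-2.0104,93.3104,-95.3947],[.56105,.05837,.20775]),
([-3.1802,34.6817,84.48,-3.5321,104.6321,-94.8758],[.57356,.05430,.12808])]
def fk(q,p,s=1):
    d,h,a1,a2,of,L=p
    y=lambda a:Ro.from_euler('y',a,degrees=True)
    R1=Ro.from_euler('z',q[0],degrees=True)
    u=y(q[1]).apply([0,0,a1]); Rf=y(q[1]+q[2]); f=Rf.apply([of,0,a2])
    Rt=Rf*Ro.from_euler('z',s*q[3],degrees=True)*y(q[4])
    return R1.apply(np.array([0,d,h])+u+f+Rt.apply([0,0,L])), (R1*Rt).apply([0,0,1])
def fit(s):
    pr=np.array([.1,.3,.4,.4,0,.25])
    r=least_squares(lambda p:np.r_[np.ravel([fk(q,p,s)[0]-x for q,x in D]),1e-4*(p-pr)],pr)
    return r.x,np.sqrt(np.mean(r.fun**2))
E
python3 - <<'E'
from h import *; from kin import *
for s in(1,-1):
    p,e=fit(s); print(s,p.round(4),e,fk(D[-1][0],p,s)[1])
P=cloud(dict(np.load('pics/wrist1.npz'))); 
for nm,y0,y1 in(('a',.02,.09),('b',-.11,-.03)):
    m=(P[...,2]>.05)&(P[...,2]<.09)&(P[...,0]>.42)&(P[...,0]<.535)&(P[...,1]>y0)&(P[...,1]<y1)
    p=P[m]; t=p[p[:,2]>.06]; print(nm,len(t),np.percentile(p[:,2],[50,98]),cv2.minAreaRect((t[:,:2]*1000).astype(np.float32)),t.min(0),t.max(0))
E
```

```text
1 [0.1009 0.2406 0.442  0.5726 0.0212 0.2483] 0.00030151229092115846 [-0.69341201 -0.02117422 -0.72023013]
-1 [0.0905 0.2515 0.4356 0.5761 0.039  0.2342] 0.005496407315232306 [-0.68679814  0.0978615  -0.72023013]
a 7635 [0.06709409 0.07027946] ((484.28472900390625, 48.0346565246582), (85.6130599975586, 40.024436950683594), 3.539407253265381) [0.4409956  0.02645797 0.06000309] [0.52659838 0.06997645 0.07143243]
b 8082 [0.06688409 0.07025671] ((490.9452819824219, -60.469398498535156), (86.28585815429688, 38.43421936035156), 3.910125732421875) [ 0.44810257 -0.0815575   0.06000075] [ 0.53474548 -0.03947774  0.07208718]
```

```bash
python3 - <<'E'
from kin import *
p,_=fit(1)
lo=np.array([-150,-50,14,-80,15.5]);hi=np.array([150,125,141,80,160])
print('tilt-from-down, graspx, err, q')
for fwd in(30,40,45,50,55):
  for gx in(.55,.6,.65,.7,.75,.8):
    a=np.radians(fwd);yw=np.radians(3.5)
    d=np.array([np.sin(a)*np.cos(yw),np.sin(a)*np.sin(yw),-np.cos(a)])
    tcp=np.array([gx,.05,.072])+.019*d
    best=min((least_squares(lambda q:np.r_[fk(q,p)[0]-tcp,.3*(fk(q,p)[1]-d)],x0,bounds=(lo,hi),x_scale=50) for x0 in([0,20,100,0,50],[0,0,120,0,20])),key=lambda r:r.cost)
    print(fwd,gx,np.sqrt(2*best.cost).round(4),best.x.round(1))
E
```

```text
tilt-from-down, graspx, err, q
30 0.55 0.0 [ -7.7   3.5 130.3  18.7  17.6]
30 0.6 0.0 [ -6.9   9.5 123.5  16.8  18.1]
30 0.65 0.0 [ -6.2  15.  116.7  14.9  19.2]
30 0.7 0.0 [ -5.7  20.3 109.7  13.   20.8]
30 0.75 0.0 [ -5.2  25.5 102.4  11.3  22.7]
30 0.8 0.0 [-4.9 30.7 94.8  9.9 25.1]
40 0.55 0.0245 [-12.1   1.5 134.5  63.2  15.5]
40 0.6 0.0265 [-10.7   7.7 127.2  56.4  15.5]
40 0.65 0.0259 [ -9.1  13.5 119.9  46.9  15.5]
40 0.7 0.023 [ -7.7  18.9 112.7  37.9  15.5]
40 0.75 0.0179 [ -6.5  24.2 105.7  30.8  15.5]
40 0.8 0.011 [-5.6 29.4 98.8 25.4 15.5]
45 0.55 0.0293 [-12.9   0.9 136.   80.   15.5]
45 0.6 0.0314 [-11.8   7.4 129.2  80.   15.5]
45 0.65 0.0323 [-10.9  13.4 122.6  80.   15.5]
45 0.7 0.0328 [-10.1  18.9 116.1  80.   15.5]
45 0.75 0.0332 [ -9.1  23.9 108.5  68.8  15.5]
45 0.8 0.03 [ -7.4  29.  100.   48.   15.5]
50 0.55 0.045 [-12.9  -0.8 136.4  80.   15.5]
50 0.6 0.0462 [-11.8   6.2 129.3  80.   15.5]
50 0.65 0.0453 [-10.9  12.5 122.5  80.   15.5]
50 0.7 0.0431 [-10.1  18.3 115.9  80.   15.5]
50 0.75 0.0402 [ -9.4  23.7 109.2  80.   15.5]
50 0.8 0.0373 [ -8.8  28.9 102.6  80.   15.5]
55 0.55 0.0648 [-12.9  -2.5 136.8  80.   15.5]
55 0.6 0.0659 [-11.8   5.  129.5  80.   15.5]
55 0.65 0.0645 [-10.9  11.6 122.5  80.   15.5]
55 0.7 0.0613 [-10.1  17.6 115.7  80.   15.5]
55 0.75 0.0568 [ -9.4  23.2 108.9  80.   15.5]
55 0.8 0.0515 [ -8.8  28.6 102.1  80.   15.5]
```

Forward tilt is limited to about 33° straight ahead, because of the j5 minimum. Yawing the lifted pair gives more wrist range, so I'll search for a full path with joint 6 included.

```bash
cat >> kin.py <<'E'
def full(q,p):
    x,d=fk(q,p); y=lambda a:Ro.from_euler('y',a,degrees=True); z=lambda a:Ro.from_euler('z',a,degrees=True)
    R=z(q[0])*y(q[1]+q[2])*z(q[3])*y(q[4])*z(q[5])
    return x,d,R.apply([-1,0,0])
LO=np.array([-158,-51,12.5,-87,14,-162]);HI=np.array([158,127,142,267,161,162])
def ik(tcp,d,j,q0,p):
    def f(q):
        x,dd,jj=full(q,p); return np.r_[x-tcp,.3*(dd-d),.3*(jj-j)]
    r=least_squares(f,np.clip(q0,LO+.01,HI-.01),bounds=(LO,HI),x_scale=50); return r.x,np.sqrt(2*r.cost)
def pose(w,t): # yaw w, tilt t from straight down, forward positive
    w,t=np.radians([w,t]); return np.array([np.sin(t)*np.cos(w),np.sin(t)*np.sin(w),-np.cos(t)]),np.array([-np.sin(w),np.cos(w),0])
E
python3 - <<'E'
from kin import *
p,_=fit(1); q0=np.array(D[-1][0]); print(full(q0,p))
for w in(3.5,25,40,55,70):
  for g in((.55,0),(.6,0.05),(.65,.05),(.6,-.05),(.65,-.05)):
    q=q0;E=[];J5=[];Q=[]
    n=18
    for k in range(3*n+1):
        s=k/(3*n)
        if s<1/3: W=3.5+(w-3.5)*3*s;T=-45
        else: W=w;T=-45+ (s-1/3)*1.5*88
        pos=np.array([.51,.05,.12])*(1-min(1,2*s))+min(1,2*s)*np.array([*g,.12]); 
        if s>.9: pos[2]=.12-.048*(s-.9)*10
        d,j=pose(W,T); q,e=ik(pos+.019*d,d,j,q,p);E.append(e);Q.append(q)
    Q=np.array(Q); print(w,g,max(E).__round__(4),'j5min',Q[:,4].min().round(1),'j4',Q[:,3].min().round(),Q[:,3].max().round(),'j6',Q[:,5].min().round(),Q[:,5].max().round(),'maxstep',abs(np.diff(Q,axis=0)).max().round(1))
E
```

```text
(array([0.57342767, 0.05434331, 0.12775346]), array([-0.69341201, -0.02117422, -0.72023013]), array([-0.0358997 ,  0.99934196,  0.00518306]))
3.5 (0.55, 0) 0.0238 j5min 14.0 j4 -7.0 58.0 j6 -162.0 -96.0 maxstep 13.1
3.5 (0.6, 0.05) 0.0333 j5min 14.0 j4 -5.0 62.0 j6 -162.0 -96.0 maxstep 19.2
3.5 (0.65, 0.05) 0.0337 j5min 14.0 j4 -5.0 60.0 j6 -159.0 -96.0 maxstep 23.9
3.5 (0.6, -0.05) 0.027 j5min 15.7 j4 -9.0 56.0 j6 -162.0 -96.0 maxstep 11.7
3.5 (0.65, -0.05) 0.0211 j5min 14.9 j4 -8.0 57.0 j6 -162.0 -96.0 maxstep 11.1
25 (0.55, 0) 0.0659 j5min 29.1 j4 -18.0 43.0 j6 -162.0 -96.0 maxstep 4.3
25 (0.6, 0.05) 0.0504 j5min 25.1 j4 -17.0 47.0 j6 -162.0 -96.0 maxstep 6.7
25 (0.65, 0.05) 0.0454 j5min 25.3 j4 -17.0 48.0 j6 -162.0 -96.0 maxstep 6.4
25 (0.6, -0.05) 0.072 j5min 32.0 j4 -20.0 41.0 j6 -162.0 -96.0 maxstep 4.2
25 (0.65, -0.05) 0.0651 j5min 31.9 j4 -20.0 42.0 j6 -162.0 -96.0 maxstep 4.2
40 (0.55, 0) 0.103 j5min 38.6 j4 -26.0 35.0 j6 -162.0 -96.0 maxstep 3.4
40 (0.6, 0.05) 0.0853 j5min 35.7 j4 -24.0 38.0 j6 -162.0 -96.0 maxstep 3.7
40 (0.65, 0.05) 0.0801 j5min 36.3 j4 -25.0 39.0 j6 -16
[... 227 characters left out ...]
.0 -96.0 maxstep 2.8
55 (0.6, 0.05) 0.1247 j5min 44.8 j4 -32.0 31.0 j6 -162.0 -96.0 maxstep 3.0
55 (0.65, 0.05) 0.1197 j5min 46.0 j4 -32.0 31.0 j6 -162.0 -96.0 maxstep 2.9
55 (0.6, -0.05) 0.1514 j5min 50.0 j4 -35.0 26.0 j6 -162.0 -96.0 maxstep 2.7
55 (0.65, -0.05) 0.1445 j5min 51.1 j4 -35.0 27.0 j6 -162.0 -96.0 maxstep 2.7
70 (0.55, 0) 0.1859 j5min 53.4 j4 -40.0 21.0 j6 -162.0 -96.0 maxstep 2.5
70 (0.6, 0.05) 0.1671 j5min 52.7 j4 -39.0 24.0 j6 -162.0 -96.0 maxstep 2.6
70 (0.65, 0.05) 0.1627 j5min 54.5 j4 -39.0 25.0 j6 -162.0 -96.0 maxstep 2.6
70 (0.6, -0.05) 0.1952 j5min 57.1 j4 -42.0 20.0 j6 -162.0 -96.0 maxstep 2.6
70 (0.65, -0.05) 0.189 j5min 59.0 j4 -41.0 22.0 j6 -162.0 -96.0 maxstep 2.6
```

```bash
cat > path.py <<'E'
from kin import *
import sys
p,_=fit(1)
def run(w,g,t0=-45,dt=88,j6flip=0,n=18,pr=0):
    q=np.array(D[-1][0])+np.array([0,0,0,0,0,j6flip]);E=[];Q=[];sg=-1 if j6flip else 1
    for k in range(3*n+1):
        s=k/(3*n)
        W=3.5+(w-3.5)*min(1,3*s);T=t0+max(0,s-1/3)*1.5*dt
        a=min(1,2*s); pos=np.array([.51,.05,.12])*(1-a)+a*np.array([*g,.12]); pos[2]-=max(0,s-.9)*.48
        d,j=pose(W,T); q,e=ik(pos+.019*d,d,sg*j,q,p);E.append(e);Q.append(q)
    Q=np.array(Q); print(w,g,t0,max(E).__round__(4),'j5min',Q[:,4].min().round(1),'j4',Q[:,3].min().round(),Q[:,3].max().round(),'j6',Q[:,5].min().round(),Q[:,5].max().round(),'maxstep',abs(np.diff(Q,axis=0)).max().round(1),Q[-1].round())
E
python3 - <<'E'
from path import *
for w in(-20,-35,-50,-65):
  for g in((.6,.05),(.65,.1),(.7,.05)): run(w,g)
for w in(25,40): run(w,(.6,0),j6flip=180)
E
```

```text
-20 (0.6, 0.05) -45 0.001 j5min 14.0 j4 -84.0 8.0 j6 -96.0 9.0 maxstep 18.6 [  0.  11. 127. -84.  14.   9.]
-20 (0.65, 0.1) -45 0.0 j5min 17.9 j4 -76.0 10.0 j6 -96.0 5.0 maxstep 13.5 [  6.  17. 118. -76.  18.   5.]
-20 (0.7, 0.05) -45 0.0 j5min 14.4 j4 -71.0 9.0 j6 -96.0 -4.0 maxstep 15.7 [  0.  21. 113. -71.  14.  -4.]
-35 (0.6, 0.05) -45 0.0 j5min 26.8 j4 -74.0 16.0 j6 -96.0 14.0 maxstep 9.1 [  5.  14. 123. -74.  27.  14.]
-35 (0.65, 0.1) -45 0.0 j5min 30.8 j4 -69.0 19.0 j6 -96.0 12.0 maxstep 7.5 [ 10.  20. 114. -69.  31.  12.]
-35 (0.7, 0.05) -45 0.0 j5min 27.5 j4 -68.0 17.0 j6 -96.0 6.0 maxstep 8.3 [  4.  23. 110. -68.  27.   6.]
-50 (0.6, 0.05) -45 0.0 j5min 38.7 j4 -66.0 24.0 j6 -96.0 20.0 maxstep 5.8 [  8.  17. 118. -66.  39.  20.]
-50 (0.65, 0.1) -45 0.0 j5min 42.6 j4 -62.0 26.0 j6 -96.0 18.0 maxstep 5.0 [ 12.  24. 109. -62.  43.  18.]
-50 (0.7, 0.05) -45 0.0 j5min 39.9 j4 -62.0 25.0 j6 -96.0 13.0 maxstep 5.3 [  6.  27. 105. -62.  40.  13.]
-65 (0.6, 0.05) -45 0.0 j5min 49.4 j4 -59.0 31.0 j6 -96.0 26.0 maxstep 4.1 [ 10.  21. 113. -59.  50.  26.]
-65 (0.65, 0.1) -45 0.0 j5min 53.3 j4 -55.0 33.0 j6 -96.0 24.0 maxstep 3.6 [ 13.  28. 103. -55.  54.  24.]
-65 (0.7, 0.05) -45 0.0 j5min 51.4 j4 -56.0 32.0 j6 -96.0 20.0 maxstep 3.8 [  8.  31.  99. -56.  52.  20.]
25 (0.6, 0) -45 0.0 j5min 30.4 j4 -18.0 73.0 j6 -18.0 84.0 maxstep 8.2 [-21.  10. 127.  73.  31. -18.]
40 (0.6, 0) -45 0.0 j5min 41.7 j4 -26.0 65.0 j6 -24.0 84.0 maxstep 5.5 [-24.  13. 123.  65.  42. -24.]
```

Yaw of −50° to about −46.5° is feasible. Now the grasp of cup a.

```bash
python3 -m crank '[[[-0.64,-0.04,-0.75,0,0,0,1],[-0.64,-0.04,-0.75,0,0,0,1],[-0.64,-0.04,-0.75,0,0,0,1],[0,0,0,0,0,0,1],[0,0,0,0,0,0.28,1]]]' 60
python3 -m crank '[[[0,0,0,0,0,0,0.1],[0,0,0,0,0,0,0.1],[0,0,0,0,0,0,0.1],[0,0,0,0,0,0,0.1],[0,0,0,0,0,0,0.1]]]' 60
python3 -m crank '[[[0,0,0,0,0,0,0.1],[0,0,0,0,0,0,0.1],[0,0,0.4,0,0,0,0.1],[0,0,0.4,0,0,0,0.1],[0,0,0,0,0,0,0.1]]]' 60
python3 - <<'E'
from path import *
from h import *
for g in((.62,.02),(.65,.02),(.6,0)): run(-46.5,g)
snap('side','side2')
E
```

```text
time: 3.55
eef_pos: [0.4993, 0.0492, 0.0442]
orientation: [[-0.685, -0.061, 0.726], [-0.039, 0.998, 0.047], [-0.727, 0.004, -0.686]]
contact_force: [0.1, -0.4, 1.2]
gripper_width: 0.0854
time: 4.05
eef_pos: [0.4998, 0.0492, 0.0427]
orientation: [[-0.687, -0.06, 0.724], [-0.039, 0.998, 0.046], [-0.726, 0.004, -0.688]]
contact_force: [3.2, 1.4, 5.9]
gripper_width: 0.0394
time: 4.55
eef_pos: [0.4996, 0.0493, 0.0757]
orientation: [[-0.686, -0.06, 0.726], [-0.038, 0.998, 0.047], [-0.727, 0.004, -0.687]]
contact_force: [-0.4, -0.5, -1.7]
gripper_width: 0.0393
-46.5 (0.62, 0.02) -45 0.0 j5min 33.9 j4 -69.0 22.0 j6 -96.0 16.0 maxstep 6.8 [  4.  17. 118. -69.  34.  16.]
-46.5 (0.65, 0.02) -45 0.0 j5min 34.3 j4 -67.0 22.0 j6 -96.0 14.0 maxstep 6.6 [  3.  20. 114. -67.  34.  14.]
-46.5 (0.6, 0) -45 0.0 j5min 32.2 j4 -71.0 21.0 j6 -96.0 17.0 maxstep 7.4 [  1.  15. 121. -71.  32.  17.]
```

View pics/side2.png

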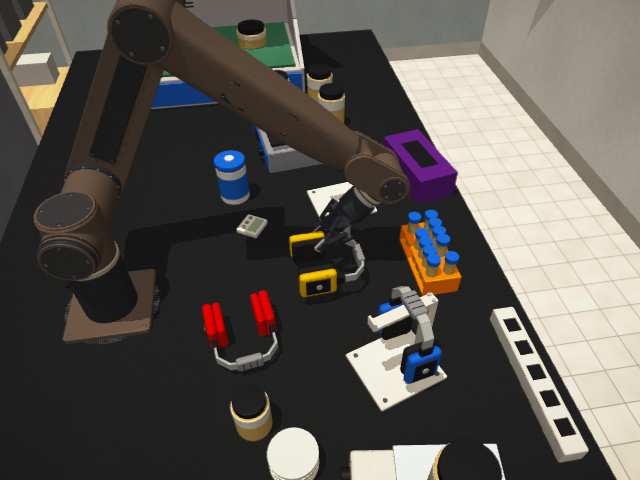

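The side view shows the pair lifted, with cups at (303,245) and (318,283) and the gripper on the far-side cup. Next, lift and yaw by −50°.

```bash
python3 -m crank '[[[0,0,0.6,0,0,0,0.1],[0,0,0.6,0,0,0,0.1],[0.28,-0.05,0.1,0,0,-1,0.1],[0.28,-0.05,0.1,0,0,-1,0.1],[0.28,-0.05,0.1,0,0,-1,0.1]]]' 60
python3 -m crank '[[[0.28,-0.05,0.1,0,0,-1,0.1],[0.28,-0.05,0.1,0,0,-1,0.1],[0.28,-0.05,0,0,0,-1,0.1],[0.28,-0.05,0,0,0,-1,0.1],[0.28,-0.05,0,0,0,-1,0.1]]]' 60
python3 -m crank '[[[0.28,-0.05,0,0,0,-1,0.1],[0.28,-0.05,0,0,0,-1,0.1],[0,0,0,0,0,0,0.1]]]' 60
python3 - <<'E'
from path import *
from h import *
o=env.get_obs(); print(o['eef_pos'],o['orientation'],o['joint_pos'])
P=cloud(snap('top','top3'))
m=(P[...,2]>.12)&(P[...,2]<.21)&(abs(P[...,1])<.2)&(P[...,0]>.4)&(P[...,0]<.8)
E
```

```text
time: 5.1
eef_pos: [0.5318, 0.0435, 0.133]
orientation: [[-0.675, 0.203, 0.709], [0.143, 0.979, -0.144], [-0.724, 0.005, -0.69]]
contact_force: [-0.3, -0.6, -1.8]
gripper_width: 0.0394
time: 5.6
eef_pos: [0.5878, 0.0332, 0.1404]
orientation: [[-0.552, 0.598, 0.581], [0.415, 0.801, -0.431], [-0.723, 0.004, -0.691]]
contact_force: [0.5, -0.3, -3.0]
gripper_width: 0.0393
time: 5.9
eef_pos: [0.6101, 0.0281, 0.1404]
orientation: [[-0.472, 0.727, 0.499], [0.503, 0.687, -0.525], [-0.724, 0.004, -0.69]]
contact_force: [0.3, 0.6, -1.8]
gripper_width: 0.039
[0.61005935 0.02806101 0.14042659] [[-0.47176665  0.72710176  0.49875771]
 [ 0.50344576  0.68652028 -0.52462585]
 [-0.72386366  0.00359647 -0.68993367]] [-15.52697063  32.15858825  86.71045829  21.33798942  99.58975142
 -62.79220498]
```

View pics/top3.png

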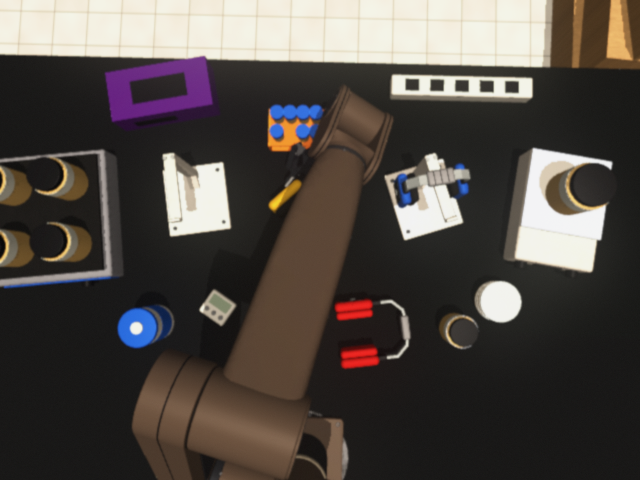

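The top view shows the pair carried at (285,195), clear of the rack at (295,128) and the stand at (195,195). Now the tilt, 5° per row at first and 3° near the wrist's fast region.

```bash
for i in 1 2; do python3 -m crank '[[[0.03,-0.03,0,-0.727,-0.687,0,0.1],[0.03,-0.03,0,-0.727,-0.687,0,0.1],[0.03,-0.03,0,-0.727,-0.687,0,0.1],[0.03,-0.03,0,-0.727,-0.687,0,0.1],[0.03,-0.03,0,-0.727,-0.687,0,0.1]]]' 60; done
for i in 1 2; do python3 -m crank '[[[0.02,-0.02,0,-0.44,-0.41,0,0.1],[0.02,-0.02,0,-0.44,-0.41,0,0.1],[0.02,-0.02,0,-0.44,-0.41,0,0.1],[0.02,-0.02,0,-0.44,-0.41,0,0.1],[0.02,-0.02,0,-0.44,-0.41,0,0.1]]]' 60; done
python3 -m crank '[[[0.02,-0.02,0,-0.44,-0.41,0,0.1],[0.02,-0.02,0,-0.44,-0.41,0,0.1],[0.02,-0.02,0,-0.44,-0.41,0,0.1],[0,0,0,0,0,0,0.1]]]' 60
python3 - <<'E'
from path import *
from h import *
o=env.get_obs(); print(o['eef_pos'],o['orientation'],o['joint_pos'])
snap('side','side4');snap('wrist','wrist4')
E
```

```text
time: 6.45
eef_pos: [0.6155, 0.0239, 0.1412]
orientation: [[-0.217, 0.723, 0.656], [0.231, 0.691, -0.685], [-0.949, 0.003, -0.317]]
contact_force: [-0.2, -0.3, -1.8]
gripper_width: 0.0394
time: 6.95
eef_pos: [0.6211, 0.0182, 0.1411]
orientation: [[0.078, 0.722, 0.687], [-0.082, 0.692, -0.717], [-0.994, 0.0, 0.113]]
contact_force: [-0.1, -0.3, -2.0]
gripper_width: 0.0394
time: 7.45
eef_pos: [0.6249, 0.0141, 0.1406]
orientation: [[0.25, 0.723, 0.644], [-0.266, 0.691, -0.672], [-0.931, -0.004, 0.365]]
contact_force: [-0.3, -0.3, -2.0]
gripper_width: 0.0393
time: 7.95
eef_pos: [0.6289, 0.01, 0.1406]
orientation: [[0.407, 0.724, 0.558], [-0.434, 0.69, -0.579], [-0.804, -0.007, 0.595]]
contact_force: [-0.5, -0.3, -1.6]
gripper_width: 0.0393
time: 8.35
eef_pos: [0.6303, 0.008, 0.139]
orientation: [[0.486, 0.724, 0.49], [-0.52, 0.69, -0.504], [-0.703, -0.01, 0.711]]
contact_force: [-0.4, 0.9, -1.7]
gripper_width: 0.0393
[0.63034094 0.00796944 0.13897411] [[ 0.48554103  0.72380864  0.49025602]
 [-0.51952632  0.68992899 -0.5040738 ]
 [-0.70309481 -0.00995239  0.71102647]] [  4.08032173   9.66853245 117.55865168 -62.38153538  38.59726293
   6.38163094]
```

View pics/side4.png

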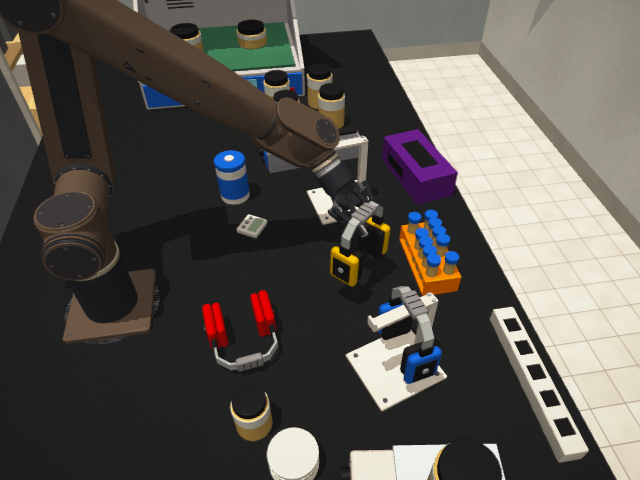

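The side view shows the pair upright in the air, with cups at (345,265) and (377,237) and the crown at (362,212). I'll check its tilt from the outer shell face and how high the cups are.

```bash
cat > tilt.py <<'E'
from h import *
import sys
def an(tag,box):
    s=dict(np.load(f'pics/{tag}.npz'));P=cloud(s);h=cv2.cvtColor(s['frame'],cv2.COLOR_RGB2HSV)
    x0,x1,y0,y1=box
    m=(h[...,0]>18)&(h[...,0]<32)&(h[...,1]>150)&(P[...,2]<.3)&np.isfinite(P[...,0])
    b=np.zeros_like(m);b[y0:y1,x0:x1]=1;m&=b
    nn,l,st,c=cv2.connectedComponentsWithStats(m.astype(np.uint8))
    for i in range(1,nn):
        if st[i,4]<80: continue
        # black square in face included: fill by convex hull
        hull=cv2.convexHull(np.argwhere(l==i)[:,::-1].astype(np.int32)); k=np.zeros(m.shape,np.uint8);cv2.fillConvexPoly(k,hull,1)
        p=P[(k>0)&np.isfinite(P[...,0])]
        for _ in range(4):
            c0=np.median(p,0); u,sv,vt=np.linalg.svd(p-c0,full_matrices=False); n=vt[2]; n*=np.sign(-n[0]-n[1] or 1)
            d=(p-c0)@n; p=p[abs(d)<max(.004,1.5*d.std())]
        hz=np.cross([0,0,1],n);hz/=np.linalg.norm(hz);vz=np.cross(n,hz)
        q=np.stack([(p-c0)@hz,(p-c0)@vz],1)*1000
        print(c[i].round(),len(p),'n',n.round(3),'rect',cv2.minAreaRect(q.astype(np.float32)),'c',c0.round(4),'z',np.percentile(p[:,2],[0,2,98,100]).round(4))
E
python3 - <<'E'
from tilt import *
an('side4',(320,400,200,295)); s=dict(np.load('pics/side4.npz'));P=cloud(s)
m=(P[...,2]>.19)&(P[...,2]<.27)&(P[...,0]>.5)&(P[...,0]<.68)&(P[...,1]<.08)&(P[...,1]>-.1);print('crown top',np.percentile(P[m][:,2],[50,90,98]))
E
```

```text
[382. 233.] 263 n [-0.954  0.185 -0.234] rect ((-75.93010711669922, -86.59306335449219), (265.7552795410156, 80.52090454101562), 45.837623596191406) c [ 0.6481 -0.0195  0.1516] z [-0.0027 -0.0006  0.1771  0.181 ]
[345. 265.] 608 n [-0.698 -0.714  0.061] rect ((-4.210533142089844, -1.9480552673339844), (101.65734100341797, 65.86903381347656), 87.77798461914062) c [ 0.5449 -0.0916  0.1386] z [0.085  0.0899 0.1797 0.1875]
crown top [0.22866159 0.25873892 0.26704536]
```

View pics/wrist4.png

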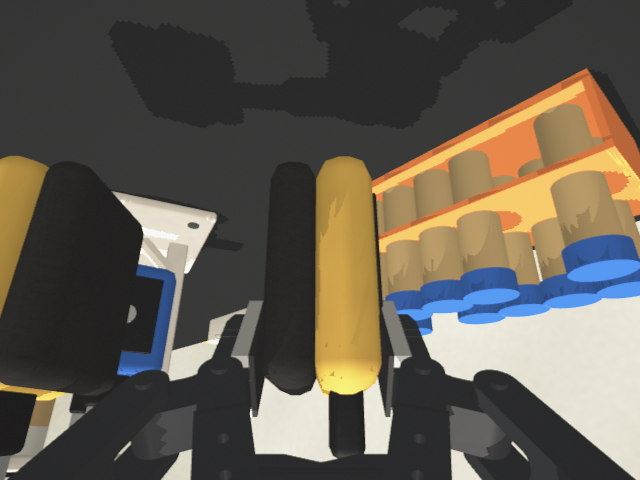

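The wrist view shows cup a well gripped, with the cushion at x 290 and the shell at x 345. The lean is about 2–3°, so I'll trim it and lower gently.

```bash
python3 -m crank '[[[0,0,-0.45,0.06,-0.49,0,0.1],[0,0,-0.45,0,0,0,0.1],[0,0,-0.45,0,0,0,0.1],[0,0,-0.4,0,0,0,0.1],[0,0,0,0,0,0,0.1]]]' 60
python3 -m crank '[[[0,0,-0.08,0,0,0,0.1],[0,0,0,0,0,0,0.1]]]' 60
python3 -m crank '[[[0,0,-0.08,0,0,0,0.1],[0,0,0,0,0,0,0.1]]]' 60
python3 -c "
from h import *; snap('side','side5')
from tilt import *; an('side5',(310,400,220,320))"
```

```text
time: 8.95
eef_pos: [0.6311, 0.0067, 0.0688]
orientation: [[0.514, 0.725, 0.458], [-0.516, 0.688, -0.51], [-0.685, 0.026, 0.728]]
contact_force: [-0.2, -0.4, -1.6]
gripper_width: 0.0393
time: 9.15
eef_pos: [0.6332, 0.007, 0.0691]
orientation: [[0.519, 0.724, 0.454], [-0.516, 0.689, -0.509], [-0.682, 0.03, 0.731]]
contact_force: [0.7, -1.1, -1.2]
gripper_width: 0.0394
time: 9.35
eef_pos: [0.6328, 0.007, 0.0654]
orientation: [[0.518, 0.724, 0.455], [-0.516, 0.689, -0.509], [-0.682, 0.03, 0.731]]
contact_force: [1.2, 1.0, -2.3]
gripper_width: 0.0394
[381. 255.] 222 n [-0.937  0.244 -0.249] rect ((-32.5416145324707, -45.35376739501953), (154.315673828125, 73.65511322021484), 49.710289001464844) c [ 0.6521 -0.0201  0.0779] z [-0.0037 -0.0013  0.1038  0.1074]
[346. 288.] 531 n [-0.705 -0.709  0.034] rect ((-2.9165306091308594, -2.7759780883789062), (64.69804382324219, 100.22386169433594), 1.3565369844436646) c [ 0.5465 -0.092   0.061 ] z [0.0083 0.0142 0.1049 0.1083]
```

```bash
python3 -m crank '[[[0,0,-0.1,0,0,0,0.1],[0,0,0,0,0,0,0.1]]]' 60
python3 -m crank '[[[0,0,-0.06,0,0,0,0.1],[0,0,0,0,0,0,0.1]]]' 60
python3 -m crank '[[[0,0,-0.06,0,0,0,0.1],[0,0,0,0,0,0,0.1]]]' 60
```

```text
time: 9.6
eef_pos: [0.634, 0.0068, 0.0635]
orientation: [[0.52, 0.724, 0.454], [-0.519, 0.69, -0.506], [-0.679, 0.028, 0.734]]
contact_force: [-1.0, 2.7, 6.1]
gripper_width: 0.0393
time: 9.8
eef_pos: [0.6347, 0.0067, 0.0627]
orientation: [[0.521, 0.724, 0.452], [-0.52, 0.69, -0.503], [-0.676, 0.027, 0.736]]
contact_force: [-3.9, 5.8, 11.2]
gripper_width: 0.0391
time: 10.0
eef_pos: [0.6354, 0.0066, 0.0618]
orientation: [[0.522, 0.723, 0.452], [-0.522, 0.69, -0.501], [-0.674, 0.026, 0.738]]
contact_force: [-5.5, 7.0, 15.7]
gripper_width: 0.0391
```

```bash
python3 -m crank '[[[0,0,0.05,0,0,0,0.1],[0,0,0,0,0,0,0.5],[0,0,0,0,0,0,0.6],[0,0,0,0,0,0,0.9],[0,0,0,0,0,0,1]]]' 20
python3 -m crank '[[[0,0,0,0,0,0,1],[0,0,0,0,0,0,1],[0,0,0,0,0,0,1]]]'
python3 -c "
from h import *; snap('side','side6');snap('wrist','wrist6')
from tilt import *; an('side6',(310,400,220,320))"
```

```text
time: 10.5
eef_pos: [0.6323, 0.0068, 0.0577]
orientation: [[0.517, 0.724, 0.456], [-0.516, 0.689, -0.509], [-0.683, 0.028, 0.73]]
contact_force: [0.4, -0.3, 0.2]
gripper_width: 0.0779
time: 10.8
eef_pos: [0.6325, 0.0069, 0.058]
orientation: [[0.518, 0.724, 0.455], [-0.516, 0.689, -0.509], [-0.682, 0.029, 0.73]]
contact_force: [0.2, -0.3, -0.0]
gripper_width: 0.0853
[381. 256.] 230 n [-0.906  0.346 -0.246] rect ((1.7646236419677734, -0.5148468017578125), (188.94833374023438, 56.462039947509766), 65.34928131103516) c [ 0.6529 -0.0194  0.0732] z [-0.0017  0.      0.0981  0.1565]
[347. 288.] 545 n [-0.704 -0.708  0.052] rect ((-0.8861064910888672, -3.1649246215820312), (66.74412536621094, 103.45854949951172), 1.9084389209747314) c [ 0.5486 -0.091   0.0584] z [0.0031 0.0095 0.1022 0.1072]
```

View pics/side6.png

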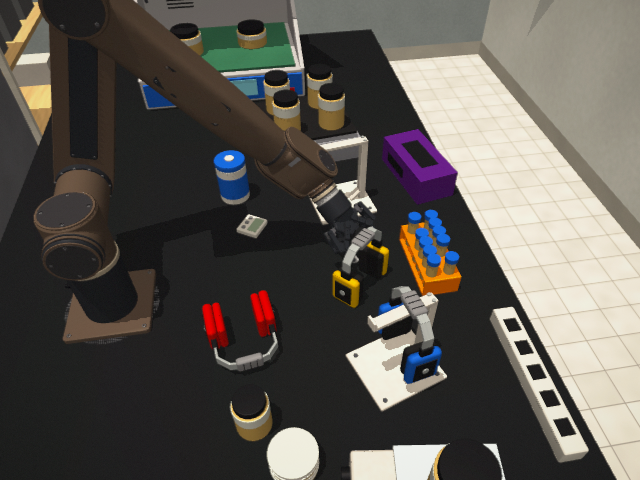

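The side view shows the pair standing on both cups at (346,290) and (378,258), with zero tool force. I'll withdraw backwards along the tool axis, then turn the tool down with the jaws along the pad width.

```bash
python3 -m crank '[[[-0.2,0.2,0.26,0,0,0,1],[-0.39,0.39,0.51,0,0,0,1],[-0.39,0.39,0.51,0,0,0,1],[-0.39,0.39,0.51,0,0,0,1],[-0.2,0.2,0.26,0,0,0,1]]]'
python3 -m crank '[[[0,0,0.6,0.6,0.58,0,1],[0,0,0.6,0.6,0.58,0,1],[0,0,0.6,0.6,0.58,0,1],[0,0,0.6,0.6,0.58,0,1],[0,0,0.6,0.6,0.58,0,1]]]' >/dev/null
python3 -m crank '[[[0,0,0.5,0.724,0.689,0,1],[0,0,0.5,0.724,0.689,0,1],[0,0,0.5,0.724,0.689,0,1],[0,0,0,0.724,0.689,0,1],[0,0,0,0.724,0.689,0,1]]]'
for i in 1 2 3; do python3 -m crank '[[[0,0,0,0,0,-1,1],[0,0,0,0,0,-1,1],[0,0,0,0,0,-1,1],[0,0,0,0,0,-1,1],[0,0,0,0,0,-1,1]]]' >/dev/null; done
python3 -m crank '[[[0,0,0,0,0,-1,1],[0,0,0,0,0,-1,1],[0,0,0,0,0,-1,1],[0,0,0,0,0,0,1]]]'
python3 - <<'E'
from h import *
print(env.get_obs()['joint_pos']); snap('wrist','wrist7'); snap('side','side7')
P=cloud(dict(np.load('pics/side7.npz')))
m=(P[...,2]>.155)&(P[...,2]<.18)&(P[...,0]>.5)&(P[...,0]<.7)&(P[...,1]<.08)&(P[...,1]>-.13)
p=P[m];print(len(p),p.mean(0),np.percentile(p[:,2],[50,95]),cv2.minAreaRect((p[:,:2]*1000).astype(np.float32)))
E
```

```text
time: 11.4
eef_pos: [0.5696, 0.0709, 0.142]
orientation: [[0.52, 0.723, 0.454], [-0.515, 0.69, -0.509], [-0.681, 0.031, 0.731]]
contact_force: [1.1, 0.8, 0.7]
gripper_width: 0.0856
time: 12.4
eef_pos: [0.5703, 0.0695, 0.3214]
orientation: [[0.026, 0.738, 0.675], [-0.0, 0.675, -0.738], [-1.0, 0.019, 0.017]]
contact_force: [0.5, -0.4, -0.1]
gripper_width: 0.0855
time: 14.3
eef_pos: [0.5698, 0.0695, 0.3195]
orientation: [[-0.003, 0.675, -0.738], [-0.026, -0.738, -0.675], [-1.0, 0.017, 0.02]]
contact_force: [-0.2, 0.6, -0.5]
gripper_width: 0.0852
[-2.50392958  0.69577444 98.77428301 -1.53222873 80.65184498 45.30222609]
400 [ 0.59656647 -0.04309523  0.16423563] [0.16560958 0.16964109] ((599.656005859375, -39.659149169921875), (98.27217102050781, 31.697772979736328), 41.95280838012695)
```

View pics/wrist7.png

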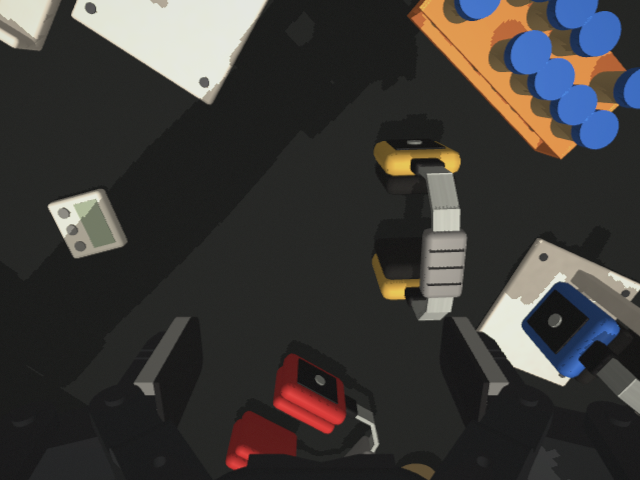

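The wrist view shows the pair upright at (420,220) and the pad at (444,265), between rows 232 and 297. I'll measure the pad from the wrist cloud and compare it with the side view.

```bash
python3 - <<'E'
from h import *
for t in('wrist7','side7'):
    s=dict(np.load(f'pics/{t}.npz'));P=cloud(s);h=cv2.cvtColor(s['frame'],cv2.COLOR_RGB2HSV)
    m=(P[...,2]>.163)&(P[...,2]<.178)&(P[...,0]>.5)&(P[...,0]<.7)&(P[...,1]<.06)&(P[...,1]>-.12)&(P[...,2]==P[...,2])
    nn,l,st,c=cv2.connectedComponentsWithStats(m.astype(np.uint8));i=1+st[1:,4].argmax()
    p=P[l==i];print(t,c[i],len(p),'z',np.percentile(p[:,2],[10,50,95]),cv2.minAreaRect((p[:,:2]*1000).astype(np.float32)),p.mean(0))
s=dict(np.load('pics/wrist7.npz'));P=cloud(s);h=cv2.cvtColor(s['frame'],cv2.COLOR_RGB2HSV)
# yellow shells
m=(h[...,0]>18)&(h[...,0]<32)&(h[...,1]>150)&(P[...,2]>.08)&(P[...,2]<.1)&(P[...,1]<.06)
nn,l,st,c=cv2.connectedComponentsWithStats(m.astype(np.uint8))
for i in range(1,nn):
    if st[i,4]>60: print('cup',c[i],P[l==i].mean(0),cv2.minAreaRect((P[l==i][:,:2]*1000).astype(np.float32)))
E
```

```text
wrist7 [443.32660061 263.78772866] 2624 z [0.16543876 0.16740568 0.16870343] ((600.0595092773438, -34.36518096923828), (55.17121124267578, 32.15825653076172), 44.0161247253418) [ 0.60053184 -0.03246525  0.16717108]
side7 [363.104 237.116] 250 z [0.16430843 0.1672637  0.16992021] ((602.6001586914062, -37.01255798339844), (66.90643310546875, 31.697772979736328), 41.95280838012695) [ 0.59939924 -0.03961433  0.16708629]
cup [418.79852806 160.75896964] [0.64484122 0.0144218  0.08538116] ((645.55029296875, 10.452110290527344), (20.722942352294922, 67.43916320800781), 43.84324645996094)
cup [397.1        288.10192308] [ 0.54302073 -0.06320601  0.08510026] ((543.1671752929688, -67.29644775390625), (20.51484489440918, 36.69286346435547), 43.24716567993164)
```

```bash
python3 - <<'E'
from h import *
T=[('wrist4',np.array([.63034,.00797,.13897]),np.array([[.48554,.72381,.49026],[-.51953,.68993,-.50407],[-.70309,-.00995,.71103]])),
('wrist7',np.array([.5698,.0695,.3195]),np.array([[-.003,.675,-.738],[-.026,-.738,-.675],[-1,.017,.02]]))]
for t,x,R in T:
    s=dict(np.load(f'pics/{t}.npz'));P=cloud(s); q=(P-x)@R
    gray=(s['frame'].astype(int).max(-1)-s['frame'].astype(int).min(-1))<25
    m=gray&(q[...,0]>-.06)&(q[...,0]<.03)&(abs(q[...,1])<.07)&(abs(q[...,2])<.016)
    for sg in(1,-1):
        k=m&(sg*q[...,1]>.012); v,u=np.where(k); w=q[k]
        for lo,hi in((.015,.022),(.022,.03),(.03,.04),(.04,.045),(.045,.06)):
            b=w[(abs(w[:,1])>=lo)&(abs(w[:,1])<hi)]
            if len(b)>5: print(t,sg,lo,hi,len(b),'x max',np.percentile(b[:,0],[50,95,99.5]).round(4))
E
```

```text
wrist4 1 0.015 0.022 1636 x max [-0.0385 -0.0171 -0.0063]
wrist4 1 0.022 0.03 2552 x max [-0.0449 -0.0115 -0.0064]
wrist4 1 0.03 0.04 2780 x max [-0.054  -0.0198 -0.0111]
wrist4 1 0.04 0.045 2185 x max [-0.0573 -0.049  -0.0452]
wrist4 1 0.045 0.06 1665 x max [-0.0574 -0.05   -0.0473]
wrist4 -1 0.015 0.022 2782 x max [-0.0314 -0.0166 -0.0085]
wrist4 -1 0.022 0.03 2510 x max [-0.0452 -0.0112 -0.0055]
wrist4 -1 0.03 0.04 2975 x max [-0.0544 -0.0212 -0.011 ]
wrist4 -1 0.04 0.045 2041 x max [-0.0576 -0.0491 -0.0455]
wrist4 -1 0.045 0.06 1492 x max [-0.0574 -0.0508 -0.0474]
wrist7 1 0.04 0.045 3719 x max [-0.0374 -0.017  -0.0133]
wrist7 1 0.045 0.06 2617 x max [-0.0447 -0.0222 -0.0172]
wrist7 -1 0.04 0.045 3356 x max [-0.0366 -0.0168 -0.0131]
wrist7 -1 0.045 0.06 2915 x max [-0.0443 -0.0219 -0.0173]
```

The fingertips sit about 6 mm behind nominal at a 39 mm opening. I'll put the TCP at z≈0.149 so the tips stay just above the pad's underside.

```bash
python3 -m crank '[[[0.25,-0.87,0,0.1,0,0.11,1],[0.25,-0.87,0,0.1,0,0.11,1],[0.26,-0.86,0,0.1,0,0.11,1],[0,0,-1,0,0,0,1],[0,0,-1,0,0,0,1]]]'
python3 -m crank '[[[0,0,-0.8,0,0,0,1],[0,0,-0.3,0,0,0,1],[0,0,0,0,0,0,1],[0,0,0,0,0,0,1]]]'
python3 - <<'E'
from h import *
s=snap('wrist','wrist8');P=cloud(s)
m=(P[...,2]>.163)&(P[...,2]<.178)&(P[...,0]>.54)&(P[...,0]<.66)&(P[...,1]<.03)&(P[...,1]>-.1)
nn,l,st,c=cv2.connectedComponentsWithStats(m.astype(np.uint8));i=1+st[1:,4].argmax()
p=P[l==i];print(c[i],len(p),np.percentile(p[:,2],[10,50,95]),cv2.minAreaRect((p[:,:2]*1000).astype(np.float32)))
E
```

```text
time: 14.9
eef_pos: [0.6014, -0.036, 0.2408]
orientation: [[0.002, 0.695, -0.719], [-0.001, -0.719, -0.695], [-1.0, 0.002, -0.001]]
contact_force: [-0.6, 0.4, -0.5]
gripper_width: 0.0853
time: 15.3
eef_pos: [0.6012, -0.0344, 0.1979]
orientation: [[0.001, 0.697, -0.718], [-0.0, -0.718, -0.697], [-1.0, 0.001, -0.0]]
contact_force: [0.2, -0.3, 0.0]
gripper_width: 0.0854
[320.73477673 281.43464141] 7390 [0.16566035 0.16745205 0.1687245 ] ((600.531982421875, -34.494998931884766), (56.38159942626953, 31.8262996673584), 43.941314697265625)
```

View pics/wrist8.png

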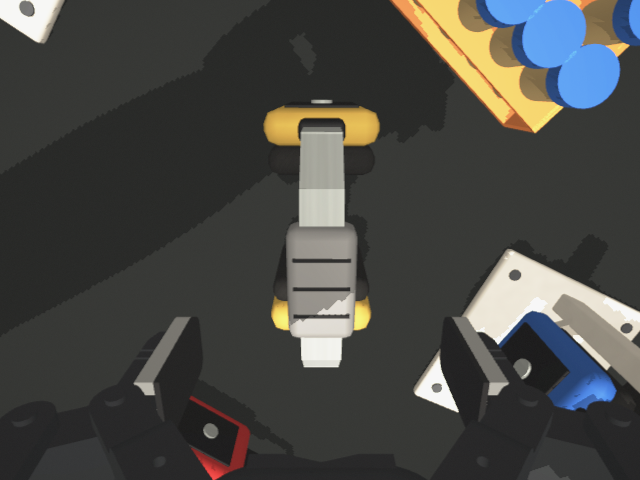

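The pad is at (321,281), centred between the fingers at columns 190 and 455, and its size and position match. Descend, grip and lift.

```bash
python3 -m crank '[[[0,0,-0.6,0,0,0,1],[0,0,-0.62,0,0,0,1],[0,0,0,0,0,0,1],[0,0,0,0,0,0,0.1],[0,0,0,0,0,0,0.1]]]' 60
python3 -m crank '[[[0,0,0,0,0,0,0.1],[0,0,0,0,0,0,0.1],[0,0,0,0,0,0,0.1],[0,0,0,0,0,0,0.1],[0,0,0,0,0,0,0.1]]]' 60
python3 -m crank '[[[0,0,0.3,0,0,0,0.1],[0,0,0.7,0,0,0,0.1],[0,0,0.8,0,0,0,0.1],[0,0,0.6,0,0,0,0.1],[0,0,0,0,0,0,0.1]]]' 60
python3 -m crank '[[[0,0,0,0,0,0,0.1],[0,0,0,0,0,0,0.1]]]' 60
python3 - <<'E'
from h import *
o=env.get_obs();x,R=np.array(o['eef_pos']),np.array(o['orientation'])
s=snap('wrist','wrist9');P=cloud(s);q=(P-x)@R
m=(abs(q[...,1])<.012)&(abs(q[...,2])<.026)&(q[...,0]>-.05)&(q[...,0]<.01)
print('pad top in tool x',np.percentile(q[m][:,0],[5,50,95]))
s=snap('side','side9')
E
```

```text
time: 15.85
eef_pos: [0.6017, -0.0345, 0.1501]
orientation: [[0.002, 0.696, -0.718], [-0.001, -0.718, -0.696], [-1.0, 0.002, -0.001]]
contact_force: [0.2, -0.9, 0.2]
gripper_width: 0.0592
time: 16.35
eef_pos: [0.6015, -0.0346, 0.1493]
orientation: [[0.002, 0.696, -0.718], [-0.001, -0.718, -0.696], [-1.0, 0.002, -0.001]]
contact_force: [0.5, 0.4, 6.2]
gripper_width: 0.0307
time: 16.85
eef_pos: [0.6017, -0.0345, 0.2475]
orientation: [[0.005, 0.696, -0.718], [-0.001, -0.718, -0.696], [-1.0, 0.004, -0.003]]
contact_force: [-0.2, -0.5, -1.8]
gripper_width: 0.0308
time: 17.05
eef_pos: [0.5987, -0.0339, 0.2404]
orientation: [[-0.007, 0.696, -0.718], [0.001, -0.718, -0.696], [-1.0, -0.006, 0.004]]
contact_force: [0.2, 0.0, -3.1]
gripper_width: 0.0308
pad top in tool x [-0.01947284 -0.01838827 -0.01662992]
```

View pics/side9.png

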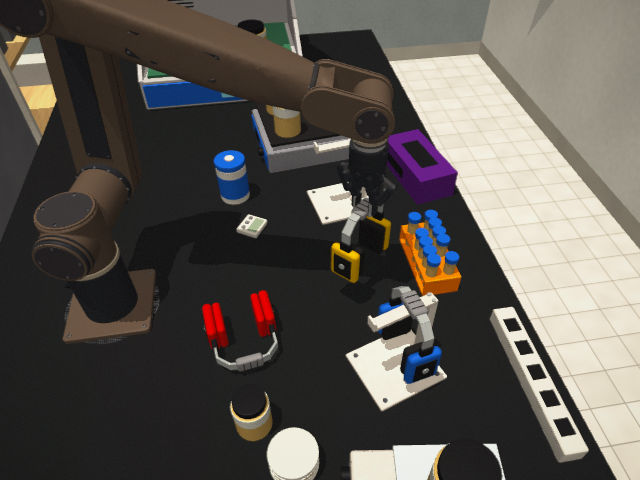

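The side view shows the pair hanging upright from the crown, with cups at (345,262) and (376,232). The pad's top is 18 mm behind the TCP, so its underside is level with the TCP. Next, carry it around to in front of the arm's free end.

```bash
python3 -m crank '[[[-0.6,0,0.1,0,0,1,0.1],[-0.8,0,0.1,0,0,1,0.1],[-0.8,0,0,0,0,1,0.1],[-0.8,0,0,0,0,1,0.1],[-0.2,0.5,0,0,0,1,0.1]]]' 60
python3 -m crank '[[[0,0.9,0,0,0,1,0.1],[0,0.9,0,0,0,1,0.1],[0,0.9,0,0,0,1,0.1],[0,0.9,0,0,0,1,0.1],[0,0.9,0,0,0,1,0.1]]]' 60
python3 -m crank '[[[0,0.9,0,0,0,1,0.1],[0,0.9,0,0,0,0.1,0.1],[0,0.47,0,0,0,0,0.1],[0,0,0,0,0,0,0.1],[0,0,0,0,0,0,0.1]]]' 60
python3 - <<'E'
from h import *
for n in('wrist','top','side'):
    P=cloud(snap(n,n+'10'))
    m=(P[...,2]>.196)&(P[...,2]<.212)&(P[...,0]>.52)&(P[...,0]<.72)&(P[...,1]<.34)&(P[...,1]>.22)
    nn,l,st,c=cv2.connectedComponentsWithStats(m.astype(np.uint8))
    if nn<2: continue
    i=1+st[1:,4].argmax();p=P[l==i]
    print(n,c[i],len(p),np.percentile(p[:,2],[5,50,95]),cv2.minAreaRect((p[:,:2]*1000).astype(np.float32)),p.min(0),p.max(0))
    m=(P[...,2]>.213)&(P[...,2]<.225)&(P[...,0]>.52)&(P[...,0]<.56)&(P[...,1]<.3)&(P[...,1]>.24);p=P[m]
    if len(p)>5:print('lip',len(p),p.mean(0),p[:,2].max())
print(env.get_obs()['eef_pos'])
E
```

```text
time: 17.65
eef_pos: [0.4692, -0.0149, 0.2495]
orientation: [[-0.006, 0.935, -0.356], [-0.001, -0.356, -0.935], [-1.0, -0.005, 0.003]]
contact_force: [0.7, 0.7, -2.4]
gripper_width: 0.0306
time: 18.15
eef_pos: [0.4714, 0.1671, 0.2501]
orientation: [[-0.003, 0.997, 0.075], [-0.002, 0.075, -0.997], [-1.0, -0.003, 0.001]]
contact_force: [0.3, 0.4, -1.9]
gripper_width: 0.031
time: 18.65
eef_pos: [0.4716, 0.2564, 0.2501]
orientation: [[-0.003, 0.986, 0.168], [-0.003, 0.168, -0.986], [-1.0, -0.004, 0.002]]
contact_force: [-0.4, -1.4, -1.7]
gripper_width: 0.0303
wrist [550.08136061 269.42599402] 8702 [0.19935045 0.20453908 0.20579132] ((581.2980346679688, 274.3922424316406), (94.043701171875, 24.948936462402344), 9.186827659606934) [0.5336019  0.25549295 0.19603821] [0.62960727 0.29327627 0.21199571]
lip 764 [0.53731241 0.26829176 0.21751452] 0.22022511878789144
top [172.13043478 186.7689441 ] 805 [0.20048503 0.20495687 0.20857361] ((606.775634765625, 279.24114990234375), (145.0624542236328, 26.512746810913086), 8.667746543884277) [0.53458767 0.25619659 0.1960429 ] [0.67873634 0.30146019 0.21178243]
lip 37 [0.53798942 0.26795015 0.2181267 ] 0.22298191118663943
side [340.77261614 144.33496333] 409 [0.19810608 0.20395674 0.20781865] ((606.6902465820312, 274.99200439453125), (145.7237091064453, 30.426395416259766), 10.557074546813965) [0.53463945 0.25057139 0.19631695] [0.67856669 0.30016472 0.21177818]
lip 17 [0.53783357 0.2605805  0.2175849 ] 0.2214050165536735
[0.47212877 0.25562994 0.25085961]
```

View pics/wrist10.png

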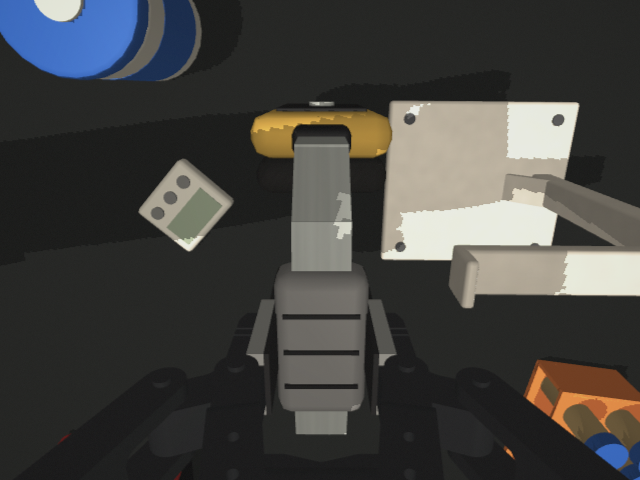

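The wrist view shows the held pad at (321,335) and the arm with its lip at (465,275). The arm axis is at 9.2° and the saddle near (0.5995, 0.278), in agreement with the earlier values. Now over the lip and lower.

```bash
python3 -m crank '[[[0.4,0.07,0,0,0,0,0.1],[0.7,0.12,0,0,0,0,0.1],[0.75,0.13,0,0,0,-0.1,0.1],[0.75,0.13,0,0,0,0,0.1],[0.7,0.12,0,0,0,0,0.1]]]' 60
python3 -m crank '[[[0,0,0,0,0,0,0.1],[0,0,-0.4,0,0,0,0.1],[0,0,-0.4,0,0,0,0.1],[0,0,-0.15,0,0,0,0.1],[0,0,0,0,0,0,0.1]]]' 60
python3 -m crank '[[[0,0,-0.05,0,0,0,0.1],[0,0,0,0,0,0,0.1]]]' 60
python3 -m crank '[[[0,0,-0.05,0,0,0,0.1],[0,0,0,0,0,0,0.1]]]' 60
```

```text
time: 19.3
eef_pos: [0.6057, 0.2782, 0.2512]
orientation: [[-0.001, 0.988, 0.157], [-0.002, 0.157, -0.988], [-1.0, -0.001, 0.001]]
contact_force: [-0.8, 0.3, -0.7]
gripper_width: 0.0307
time: 19.8
eef_pos: [0.6022, 0.2789, 0.2104]
orientation: [[-0.006, 0.987, 0.159], [-0.003, 0.159, -0.987], [-1.0, -0.007, 0.002]]
contact_force: [-0.4, 0.8, -2.1]
gripper_width: 0.0306
time: 20.0
eef_pos: [0.6042, 0.2796, 0.2119]
orientation: [[-0.0, 0.987, 0.159], [-0.001, 0.159, -0.987], [-1.0, -0.0, 0.001]]
contact_force: [0.3, 0.1, -2.0]
gripper_width: 0.0305
time: 20.2
eef_pos: [0.6042, 0.2795, 0.2096]
orientation: [[-0.001, 0.987, 0.158], [-0.001, 0.158, -0.987], [-1.0, -0.001, 0.001]]
contact_force: [0.3, -0.1, -2.2]
gripper_width: 0.0307
```

```bash
python3 -m crank '[[[0,0,-0.05,0,0,0,0.1],[0,0,0,0,0,0,0.1]]]' 60
python3 -m crank '[[[0,0,-0.04,0,0,0,0.1],[0,0,0,0,0,0,0.1]]]' 60
python3 -m crank '[[[0,0,-0.03,0,0,0,0.1],[0,0,0,0,0,0,0.1]]]' 60
```

```text
time: 20.4
eef_pos: [0.6041, 0.2794, 0.2071]
orientation: [[-0.002, 0.987, 0.158], [-0.001, 0.158, -0.987], [-1.0, -0.002, 0.001]]
contact_force: [-0.9, -0.6, -2.5]
gripper_width: 0.0306
time: 20.6
eef_pos: [0.6041, 0.2793, 0.2054]
orientation: [[-0.002, 0.987, 0.158], [-0.001, 0.158, -0.987], [-1.0, -0.002, 0.001]]
contact_force: [-0.4, -0.4, -2.0]
gripper_width: 0.0307
time: 20.8
eef_pos: [0.6043, 0.2794, 0.2048]
orientation: [[-0.001, 0.987, 0.158], [-0.001, 0.158, -0.987], [-1.0, -0.001, 0.001]]
contact_force: [-0.6, 0.2, -1.2]
gripper_width: 0.0307
```

```bash
python3 -m crank '[[[0,0,-0.02,0,0,0,0.1],[0,0,0,0,0,0,0.1]]]' 60
python3 -m crank '[[[0,0,-0.02,0,0,0,0.1],[0,0,0,0,0,0,0.1]]]' 60
```

```text
time: 21.0
eef_pos: [0.6043, 0.2794, 0.2047]
orientation: [[-0.001, 0.987, 0.158], [-0.001, 0.158, -0.987], [-1.0, -0.001, 0.001]]
contact_force: [-2.3, -0.4, 3.1]
gripper_width: 0.0307
time: 21.2
eef_pos: [0.6043, 0.2794, 0.2047]
orientation: [[-0.0, 0.987, 0.159], [-0.001, 0.159, -0.987], [-1.0, -0.001, 0.001]]
contact_force: [-3.6, -1.6, 5.3]
gripper_width: 0.0303
```

It is seated: upward force is now +5 N. Open partially, to keep off the lip, then retreat straight up.

```bash
python3 -m crank '[[[0,0,0,0,0,0,0.42],[0,0,0,0,0,0,0.5],[0,0,0,0,0,0,0.58],[0,0,0,0,0,0,0.58],[0,0,0,0,0,0,0.58]]]' 20
python3 -m crank '[[[0,0,0.3,0,0,0,0.58],[0,0,0.5,0,0,0,0.58],[0,0,1,0,0,0,0.58],[0,0,1,0,0,0,0.58],[0,0,0.5,0,0,0,0.58]]]'
python3 -m crank '[[[0,0,0,0,0,0,0.58],[0,0,0,0,0,0,0.58]]]'
python3 - <<'E'
from h import *
sad=np.array([.5995,.278,.205]);a=np.radians(9.2);A=np.array([[np.cos(a),np.sin(a)],[-np.sin(a),np.cos(a)]])
for n in('wrist','side'):
    P=cloud(snap(n,n+'11'))
    m=(P[...,2]>.218)&(P[...,2]<.232)&(P[...,0]>.56)&(P[...,0]<.66)&(P[...,1]<.34)&(P[...,1]>.22)
    nn,l,st,c=cv2.connectedComponentsWithStats(m.astype(np.uint8));i=1+st[1:,4].argmax();p=P[l==i]
    r=cv2.minAreaRect((p[:,:2]*1000).astype(np.float32))
    print(n,c[i],len(p),'z',np.percentile(p[:,2],[5,50,95]),r,'in stand',A@(np.array(r[0])/1000-sad[:2]))
print(env.get_obs()['time'])
E
```

```text
time: 21.7
eef_pos: [0.604, 0.2794, 0.2023]
orientation: [[-0.002, 0.987, 0.158], [-0.002, 0.158, -0.987], [-1.0, -0.002, 0.001]]
contact_force: [0.1, -0.3, 0.3]
gripper_width: 0.0498
time: 22.2
eef_pos: [0.6053, 0.2797, 0.3412]
orientation: [[0.006, 0.987, 0.158], [0.001, 0.158, -0.987], [-1.0, 0.006, 0.0]]
contact_force: [0.5, 0.7, 0.8]
gripper_width: 0.0494
time: 22.4
eef_pos: [0.604, 0.2794, 0.335]
orientation: [[-0.001, 0.987, 0.158], [-0.001, 0.158, -0.987], [-1.0, -0.001, 0.001]]
contact_force: [0.2, -0.1, -0.6]
gripper_width: 0.0498
wrist [321.42089094 226.3625192 ] 3906 z [0.21956638 0.22242113 0.22377702] ((604.2542724609375, 278.64410400390625), (31.771621704101562, 57.34422302246094), 8.498799324035645) in stand [ 0.00479609 -0.0001243 ]
side [339.85987261 138.48407643] 157 z [0.21877143 0.2223412  0.22569584] ((603.0516967773438, 274.63543701171875), (32.60957336425781, 60.762168884277344), 10.126516342163086) in stand [ 0.00296808 -0.00388913]
22.5
```

```bash
python3 - <<'E'
from h import *
a=dict(np.load('pics/side0.npz'))['frame'];s=snap('side','side12');b=s['frame'];c=dict(np.load('pics/side11.npz'))['frame']
def hue(f):
    h=cv2.cvtColor(f,cv2.COLOR_RGB2HSV);m=(h[...,0]>100)&(h[...,0]<125)&(h[...,1]>120)&(h[...,2]>60)
    b=np.zeros_like(m);b[270:400,360:450]=1;v,u=np.where(m&b);return len(u),u.mean(),v.mean()
print('blue before/after',hue(a),hue(b),'still: max change 11->12 in muff area',np.abs(b[120:240,300:380].astype(int)-c[120:240,300:380]).mean())
print(env.get_obs()['contact_force'],env.get_obs()['time']); env.close_job()
E
```

```text
blue before/after (733, np.float64(412.5593451568895), np.float64(350.9768076398363)) (734, np.float64(412.5722070844687), np.float64(351.01089918256133)) still: max change 11->12 in muff area 1.116875
[-0.61362412  1.15704517 -0.61439065] 22.55
the job is handed in; nothing more can be done
```

The yellow ear defenders now hang on the empty white stand, let go, and I handed the job in at 22.5 s of the 64 s allowed. The hand-in gave no verdict.

**What I did:** I gripped one cup, lifted the pair, yawed and tilted it upright, and set it on both cups. After letting go I took it again from above by the crown pad, carried it over the lip, lowered it onto the arm and released it.

**Last checks:**

| Check | Wrist camera | Side camera | Allowed |
|---|---|---|---|
| Pad position along the arm, from the saddle | +4.8 mm | +3.0 mm | −45 to +55 mm |
| Pad offset from the arm's middle line | −0.1 mm | −3.9 mm | within 20 mm |
| Pad top height | 222.4 mm | 222.3 mm | expected 223 mm if resting flat |
| Headband off square | about 0.7° | about 0.9° | 20° (0.35 rad) |

- **Gripper:** it is about 130 mm above the pad and shows only noise-level force, about 1 N.
- **Blue pair:** it has not moved; its image position changed by less than 0.1 pixel.

**Disagreements and gaps:**
- **Camera spread:** the two cameras differ by about 4 mm across the arm, which is well inside the limit.
- **Lean on the bench:** the shell-face tilt reading showed about 2–3° while the pair stood there. Pad height and position agreed with it standing upright.
- **Not viewed at the end:** the viewer's 12-picture limit was used up, so the final state was checked from depth and colour numbers only.
- **Other bench items:** I did not re-measure the jar, petri dishes, tub, rack or timer. I saw no contact with them in the pictures or the force readings.

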